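# Walk a heavy light source home into its charging dock

### The job

The heavy battery light source stands in front of its charging dock, and its two spring catches must hold it there. It is too wide to grip: slide it along the bench and walk it in, pushing its left and right rubber corner bumpers in turn, until both catches have snapped down behind their keeper bars; then let go. Push steadily rather than ramming or tipping it, keep off the control panel between the bumpers, and leave the tape roll, the mug and the vial where they are.

Things in the scene. Friction and masses are not known exactly. Their poses are not given: they have to be found in the camera images.
- light_source: Battery light source: cream box on 4 rubber feet, 110 deep (x) x 164 wide (y), top at 68 mm, 1.0 to 1.6 kg, slides at 5 to 11 N. Origin: bench level under its centre. x points from its front (panel, bumpers; x = -55) to its rear (+55), which enters the dock; y to its left, z up. Pushed at one bumper it swings about a point some 100 mm to the other side of its centre, so that bumper also drifts outward.
- bumper_l: Black rubber bumper on the left front corner of the light source, fixed to it (origin and axes are the light source's). Flat push face, 29 mm wide: x = -61, y = 53 to 82, 10 to 64 mm above the bench. The rubber grips the finger: one that bears down while it pushes loads the feet and may triple the force or wedge the box; one that climbs slightly (about 1 mm in 7) slides it freely.
- bumper_r: The same on the right front corner: x = -61, y = -53 to -82, 10 to 64 mm above the bench; origin and axes are the light source's.
- bumper_l_mid (a point): Middle of the left bumper's push face, 40 mm above the bench (light source's frame: x = -61, y = 67.5); axes as the light source.
- bumper_r_mid (a point): Middle of the right bumper's push face, 40 mm above the bench (x = -61, y = -67.5); axes as the light source.
- panel: Black control panel with display, buttons and knob on the front of the light source between the bumpers, fixed to it (origin and axes are the light source's): y = -50 to 50, z = 9 to 65, 6 mm prouder than the bumpers (x = -67); the knob at y = -27, z = 46 reaches x = -81. Not to be pushed.
- dock: Charging dock fixed to the bench: cream housing across the back, two aluminium side rails. Origin on the bench in mid-bay, x into the bay, y left, z up. Light source home = its origin here, axes parallel. Rails' inner faces y = +-86 (4 mm play a side), 30 high, x = -51 to 58, flared to y = +-105 at x = -92. Stop face x = 57, 66 high. Catches reach z = 92 (110 lifted) and forward to x = 15. Bench is the floor.
- contact_block (a joint): Sprung contact block in the middle of the dock's stop face, 62 mm wide, z = 23 to 49 mm. Metres pressed in: 0 = standing 8 mm out, 0.006 with the light source home, 0.008 hard against the stop. Pushes back with 1.4 N at first touch and 3.5 N at home.
- catch_l (a joint): Left spring catch, steel with a red tab, hinged on the dock at y = 50, z = 77 mm. Radians: 0 = down, about 0.2 while its ramped nose rides over the keeper bar, 0 again when snapped down behind it. The bar lifts it by itself over the last 20 mm (2 to 5 N more push); it snaps 1 to 1.5 mm before home.
- catch_r (a joint): Right spring catch, the same at y = -50 of the dock. Each side must be driven home for its own catch to snap. Between the rails a long one-sided push skews the box (up to 0.08 rad) and may wedge it, so short strokes of some 30 mm left and right go in best.
- keeper_l (a point): Centre of the left keeper bar, steel, 8 mm thick and 40 mm long along y, on the light source's top: x = 42, y = 50, z = 74 mm in its frame. Latched when at x = 40 to 44 mm of the dock's frame with the catch down.
- keeper_r (a point): Centre of the right keeper bar: x = 42, y = -50, z = 74 mm in the light source's frame. Latched when at x = 40 to 44 mm of the dock's frame with the catch down.
- tape_roll: Roll of brown tape lying flat, 96 mm across, 48 mm high; origin at the centre of its underside. A bystander.
- mug: White mug, 95 mm high; origin at its underside. A bystander.
- vial: White vial with a red cap, 24 mm across, 54 mm high; origin at its underside. A bystander.

How it is judged:
On the way, in this order (a step that is already met when the one before it is completed fails the run):
1. the left bumper is pushed (contact force between any of the fingers, the arm and bumper_l above 2 N and not (contact force between any of the fingers, the arm and bumper_r above 2 N)), for 0.1 s.
2. then the right bumper is pushed (contact force between any of the fingers, the arm and bumper_r above 2 N and not (contact force between any of the fingers, the arm and bumper_l above 2 N)), for 0.1 s.
At the end, for the whole second after the job is handed in: The light source stands level on the bench inside the dock with both keeper bars past the catches' noses (each at x > 37.5 mm in the dock's frame), both catches down (below 0.06 rad), at rest (x of each of keeper_l, keeper_r in the frame of dock above 0.0375 m and value of joint each of catch_l, catch_r below 0.06 rad and angle between light_source's own z axis and vertical below 0.05 rad and height (world z) of light_source below 0.004 m and linear speed of light_source below 0.01 m/s and angular speed of light_source below 0.1 rad/s); the robot touches nothing.
It fails at once if the control panel is pushed with more than 4 N (contact force between any of the fingers, the arm and panel above 4 N).
It fails at once if the light source is rammed (pushed with more than 60 N) (contact force between any of the fingers, the arm and light_source above 60 N).
It fails at once if the light source is shoved faster than 0.3 m/s (linear speed of light_source above 0.3 m/s).
It fails at once if the light source is tipped or lifted (angle between light_source's own z axis and vertical above 0.2 rad or height (world z) of light_source above 0.02 m).
It fails at once if the tape roll, mug or vial is pushed away (3 cm) or knocked over (distance of any of tape_roll, mug, vial from where it was at the start of the episode above 0.03 m or angle between any of tape_roll, mug, vial's own z axis and vertical above 0.5 rad).
It also fails if it takes over 67 s, if anything falls off the work surface, if the arm or the gripper's body presses on something with over 40 N, if the wrist force passes 120 N, or if a joint passes its speed limit or range.

### The arm

A 6-joint arm with a two-finger parallel gripper is mounted at the origin on a cart in front of the work surface, level with it; the furniture and walls round the work are solid. World frame = base frame: x ahead of the robot, y to its left, z up, the work surface at z = 0. Lengths are in m, angles in rad, forces in N, time in s.
With the tool pointing down it reaches from about 0.35 to 0.975 m from the base axis. Payload 4.9 kg.
Tool frame: the origin (TCP) lies at the very end of the fingers, on their centre line; the grasp point (between the pads) lies 19 mm behind it; z points along the fingers, y is the line along which they close (so a half turn about z gives the same grasp; the last joint's range is limited). The gripper opens to 85 mm and grips with 20 to 120 N. Pads are 22 mm wide; open, the fingers measure 114 mm over their backs; the gripper's body (76 mm by 85 mm) begins 54 mm behind the grasp point. The pads swing forward as they close: fully open they stand 13 mm farther back than shut.
Start: joints at [1.129, 0.053, 1.613, -0, 1.476, -0.119], TCP at [0.198, 0.593, 0.231] pointing down, gripper open.
Joint ranges: [-3.01, 3.01], [-1.01, 2.22], [0.06, 2.58], [-1.02, 4.17], [0.09, 2.62], [-3.14, 3.14]. Speed limits (rad/s): [2.57, 2.57, 3.14, 3.14, 3.14, 3.14].

### API

Orientations are given as a rotation vector (axis times angle).
In Python, from station import ctrl gives the robot as it stands.
- The arm moves only by the tool jog_arm, never from a script. Its argument "plan" is a list of rows, each a list of 7 numbers: the shift along the tool's x, y, z in units of 0.02 m (1.0 is 0.02 m), then the turn, a rotation vector about the tool's x, y, z in units of 45 degrees (1.0 is 45 degrees), then the opening, from -1 (shut) to 1 (fully open). A call has 1 to 8 rows; each row shifts and turns the commanded pose from where the row before left it, along the tool's axes as they then stand; what a row does not reach is not made up. A row lasts 1/10 s, in which the tool goes at most 50 mm and 8.59 degrees, less where a joint would pass 70% of its speed; a pose out of reach is approached as far as the arm can. A call with a number of a shift or a turn outside -1 to 1 is refused whole. A call with a gripper value outside its range is refused whole. The fingers move at their own pace and stop on an object; "grip_force" is the grip in N (left out, the last holds). Time passes only in rows, so rows that do not move let the fingers close. It gives the time, the measured TCP pose, the force, the opening and the grip force at its end, in the units of the state.
- ctrl.get_obs(): the state, without advancing time (a new reading comes with each control period).
- ctrl.get_image(name): name is "scene" or "top"; returns (picture, depth): 384x512x3 uint8, red, green, blue; 384x512 float32, m along the optical axis (not along the pixel's ray), 0 where there is no reading.
- ctrl.camera_info(name): a dict with "camera_matrix" (3x3 intrinsics, pixels), "k1" (the pictures are not rectified: a ray, as slopes to the right and down, at radius r is drawn at 1 + k1 r^2 times it, then the intrinsics apply), "rvec" (rotation vector, rad) and "tvec" (3), from world to camera coordinates, as OpenCV has them. Camera axes: x right, y down, z forward; pixel columns grow to the right and rows downward; lengths in m; the calibration is good to about 2 mm. A picture is of the moment at which its call begins. camera_info takes no time and is no camera call.
- ctrl.finish_job(): hands the job in; it is judged then, once.
The state is a dict: "t": time; "q": joint angles; "dq": joint speeds; "effort": joint torques, N m; "tool_pos": TCP position; "tool_rot": TCP orientation; "contact_force": force on the tool from outside, world axes, zero at the start; "wrist_torque": the same for the moment, N m; "opening": finger opening in m; "grip_force": force on a finger pad.
Only numpy, scipy, OpenCV 4.12 (cv2) and the standard library are available. Lean on these libraries where they do the work, as an engineer would, in place of code of your own. Each camera call takes 0.05 s, during which the arm holds its last target. There are 200 camera calls.

## Working session

There is one attempt and no reset: what is moved stays moved. The work goes in short steps, Python scripts to look and compute and a tool call to move; the robot and the scene stay as the last step left them, time stands still between calls to the robot, and variables do not carry over. Pictures are saved under pics/ and viewed, at most 10 in all, crops included, and the job is handed in when it is done.

Besides the shell and the picture viewer there is one more tool, called as name(argument=value, ...) on one line, values as JSON. jog_arm: Moves the arm, as the interface text tells. Shifts and turns lie within -1 to 1; 1 stands for 0.02 m of shift or 45 degrees of turn. Its arguments: {"type":"object","properties":{"plan":{"type":"array"},"grip_force":{"type":"number"}},"required":["plan"]}

```bash
mkdir -p pics
cat > h.py <<'E'
import numpy as np,cv2
from station import ctrl
def grab(n):
    im,d=ctrl.get_image(n); return im,d
def world(n,d,u,v,z=None):
    c=ctrl.camera_info(n);K=np.array(c["camera_matrix"]);k1=c["k1"]
    R,_=cv2.Rodrigues(np.array(c["rvec"],float));t=np.array(c["tvec"],float).ravel()
    p=cv2.undistortPoints(np.array([[[u,v]]],float),K,np.array([k1,0,0,0,0.]))[0,0]
    r=np.array([p[0],p[1],1.])
    o=-R.T@t; w=R.T@r
    if z is None: return o+w*d[int(v),int(u)]
    return o+w*(z-o[2])/w[2]
def proj(n,P):
    c=ctrl.camera_info(n)
    return cv2.projectPoints(np.array(P,float).reshape(-1,3),np.array(c["rvec"],float),np.array(c["tvec"],float),np.array(c["camera_matrix"]),np.array([c["k1"],0,0,0,0.]))[0][:,0]
E
python3 - <<'E'
from h import *
for n in("scene","top"):
    im,d=grab(n); cv2.imwrite(f"pics/{n}0.png",im[...,::-1]); np.save(f"{n}0.npy",d)
    c=ctrl.camera_info(n);R,_=cv2.Rodrigues(np.array(c["rvec"],float));print(n,-R.T@np.array(c["tvec"]),c)
o=ctrl.get_obs();print(o)
E
```

```text
scene [-0.36790407  1.12952357  1.04869762] {'camera_matrix': array([[474.20498162,   0.        , 250.53782744],
       [  0.        , 474.20498162, 200.43288913],
       [  0.        ,   0.        ,   1.        ]]), 'k1': 0.018943732677883428, 'rvec': array([ 0.91830016, -2.34706833,  1.26784178]), 'tvec': array([0.45852413, 0.27789907, 1.49113089])}
top [0.332234   0.0601485  1.35224259] {'camera_matrix': array([[387.49237904,   0.        , 253.99624249],
       [  0.        , 387.49237904, 193.39705636],
       [  0.        ,   0.        ,   1.        ]]), 'k1': -0.11870069680163335, 'rvec': array([ 2.15437979, -2.10146763,  0.20117255]), 'tvec': array([0.04152255, 0.57398723, 1.26939822])}
{'t': 0.1, 'q': array([ 1.12900113e+00,  5.33034791e-02,  1.61415351e+00,  8.21054565e-06,
        1.47600422e+00, -1.18974194e-01]), 'dq': array([ 7.55904584e-04,  5.90433706e-04, -3.87454870e-03,  9.07890753e-04,
        1.51250939e-03, -2.76528517e-05]), 'effort': array([ 3.07174187e-04, -3.94900632e+01, -3.71364033e+01, -1.35893679e-04,
        3.87581866e-03,  5.66224699e-06]), 'tool_pos': array([0.19801661, 0.59220853, 0.23018003]), 'tool_rot': array([-5.04803675e-01, -3.10023737e+00,  2.81648188e-03]), 'contact_force': array([ 0.04959128, -0.00907546, -0.17941574]), 'wrist_torque': array([0.00607168, 0.04093463, 0.01380327]), 'grip_force': 0.0, 'opening': 0.08558919026936823}
```

View pics/scene0.png

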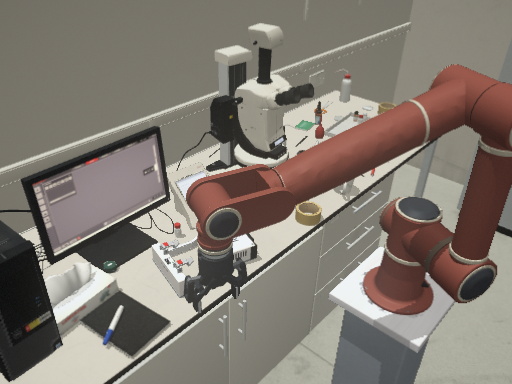

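View pics/top0.png

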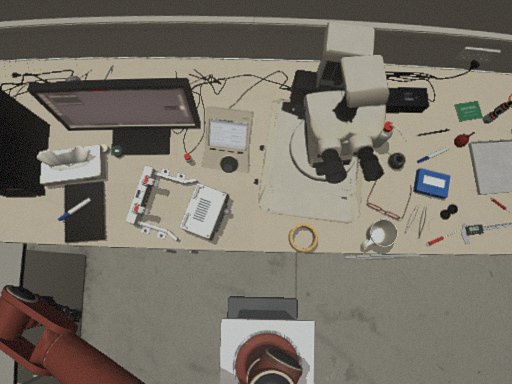

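```bash
cat >> h.py <<'E'
def cloud(n,d):
    c=ctrl.camera_info(n);K=np.array(c["camera_matrix"])
    R,_=cv2.Rodrigues(np.array(c["rvec"],float));t=np.array(c["tvec"],float).ravel()
    v,u=np.mgrid[:384,:512]
    p=cv2.undistortPoints(np.stack([u,v],-1).reshape(-1,1,2).astype(float),K,np.array([c["k1"],0,0,0,0.]))[:,0]
    r=np.c_[p,np.ones(len(p))]*d.reshape(-1,1)
    return ((r-t)@R).reshape(384,512,3)
def ortho(im,P,x0,x1,y0,y1,s,zs):
    # rectified view at height zs; x up, y left
    H=int((x1-x0)*s);W=int((y1-y0)*s)
    r,c=np.mgrid[:H,:W]
    X=np.stack([x1-r/s,y1-c/s,np.full(r.shape,zs)],-1)
    m=proj("top",X).reshape(H,W,2).astype(np.float32)
    return cv2.remap(im,m[...,0],m[...,1],cv2.INTER_LINEAR)
E
python3 - <<'E'
from h import *
im=cv2.imread("pics/top0.png");d=np.load("top0.npy");P=cloud("top",d)
o=ortho(im,P,.33,.68,.12,.60,1600,.068)
cv2.imwrite("pics/orth0.png",o)
m=np.zeros((384,512),bool);m[175:245,175:235]=1
q=P[m&(P[...,2]>.060)&(P[...,2]<.085)]
for sel in [q]:
    print(len(sel),cv2.minAreaRect((sel[:,:2]*1000).astype(np.float32)),np.median(sel[:,2]))
bench=P[200:240,240:280];print(np.median(bench[...,2]))
# heightmap listing of dock
m=np.zeros((384,512),bool);m[160:245,120:200]=1
for lo,hi in((.022,.04),(.055,.072),(.075,.1)):
    q=P[m&(P[...,2]>lo)&(P[...,2]<hi)];print(lo,len(q),cv2.minAreaRect((q[:,:2]*1000).astype(np.float32)))
E
```

```text
1701 ((506.717041015625, 218.86178588867188), (124.0556869506836, 165.8016815185547), 70.5422592163086) 0.06755712843372724
0.0016233978504970352
0.022 357 ((545.3512573242188, 361.806396484375), (279.8944396972656, 215.54600524902344), 4.9825215339660645)
0.055 973 ((545.6700439453125, 347.882568359375), (255.8142547607422, 206.7332763671875), 82.04403686523438)
0.075 291 ((538.8676147460938, 353.6910400390625), (200.7176055908203, 139.48703002929688), 77.42034912109375)
```

View pics/orth0.png

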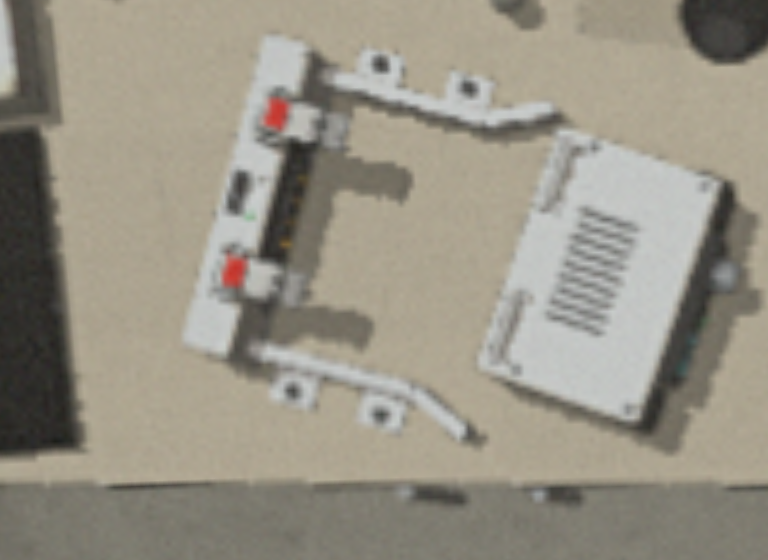

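The rectified view (1.6 px/mm, taken at z = 68 mm) shows the box's top corners at (565,130), (725,178), (640,425) and (480,370). The knob is at (725,275), the dock's stop edge runs from (312,48) to (230,352), and the red tabs are at (277,112) and (234,271). The box sits about 155 mm short of home and skewed about 4°. The tool's x/y already line up with the box's left/forward, so I'll set off and refine the poses along the way.

jog_arm(plan=[[-0.9,-1,0,0,0,0,-1],[-0.9,-1,0,0,0,0,-1],[-0.9,-1,0,0,0,0,-1],[-0.9,-1,0,0,0,0,-1],[-0.9,-1,0,0,0,0,-1],[-0.9,-1,0,0,0,0,-1],[-0.9,-1,0,0,0,0,-1],[-0.9,-1,0,0,0,0,-1]])

```text
t: 0.9
tool_pos: [0.2841, 0.3941, 0.2307]
tool_rot: [-0.504, -3.1, 0.001]
contact_force: [0.5, -0.5, 1.4]
opening: -0.0
grip_force: 0.0
```

```bash
cat >> h.py <<'E'
def rectfit(q,ext,p0):
    """pose (x,y,a) of frame; a = angle of x axis from +y toward +x; q: Nx2 edge pts; unused"""
def fr(p):
    a=p[2];return np.array([[np.sin(a),-np.cos(a)],[np.cos(a),np.sin(a)]])  # columns x,y axes
def poly(p,pts,z): 
    w=np.array(p[:2])+np.array(pts,float)@fr(p).T
    return np.c_[w,np.full(len(w),z)]
BOX=[(-55,-82),(55,-82),(55,82),(-55,82)]
def edgefit(im,p0,segs,z,n=40,half=8):
    """fit pose so model segments (mm) at height z lie on strongest image gradients (top camera)"""
    from scipy.optimize import least_squares
    g=cv2.GaussianBlur(cv2.cvtColor(im,cv2.COLOR_BGR2GRAY),(0,0),.8).astype(np.float32)
    p=np.array(p0,float)
    for it in range(6):
        h=half if it<3 else 4
        mod=[];obs=[];nor=[]
        for a,b in segs:
            a,b=np.array(a)/1e3,np.array(b)/1e3
            nn=np.array([-(b-a)[1],(b-a)[0]]);nn/=np.linalg.norm(nn)
            for s in np.linspace(.08,.92,n):
                o=np.arange(-h,h+.1,.5)/1e3
                L=(a+(b-a)*s)+o[:,None]*nn
                uv=proj("top",poly(p,L,z)).astype(np.float32)
                v=cv2.remap(g,uv[:,0],uv[:,1],cv2.INTER_LINEAR).ravel()
                dv=np.abs(np.gradient(v));k=dv.argmax()
                if dv[k]>3: mod.append(L[len(o)//2]);nor.append(nn);obs.append(o[k])
        mod,nor,obs=map(np.array,(mod,nor,obs))
        tgt=poly(p,mod+nor*obs[:,None],0)[:,:2]
        def f(x):
            loc=(tgt-x[:2])@fr(x)
            return ((loc-mod)*nor).sum(1)*1e3
        r=least_squares(f,p,loss="soft_l1",x_scale=[1e-2,1e-2,1e-1]);p=r.x
    return p,np.median(np.abs(r.fun)),len(obs)
def rel(b,d):
    R=fr(d);l=(np.array(b[:2])-d[:2])@R
    return l*1e3, -(b[2]-d[2])
E
python3 - <<'E'
from h import *
im=cv2.imread("pics/top0.png")
c=lambda s:list(zip(s,s[1:]+s[:1]))
B=c(BOX)[:3]
b,e,n=edgefit(im,(.5075,.2237,.332),[B[0],B[1],B[2]],.068);print("box",b,e,n)
d0=(.540,.3757,.267)
D,e,n=edgefit(im,d0,[((57,-86),(57,-66)),((57,66),(57,90)),((57,-30),(57,30))],.066);print("dockstop",D,e,n)
D2,e,n=edgefit(im,D,[((-48,86),(50,86)),((-48,-86),(50,-86)),((-51,86),(-92,105)),((-51,-86),(-92,-105))],.030);print("rails",D2,e,n)
print(rel(b,D2))
s=3;x0,x1,y0,y1=.38,.66,.12,.56
big=cv2.resize(im[150:250,110:250],None,fx=5.7,fy=5.7,interpolation=cv2.INTER_CUBIC)
def draw(pts,col,cl=False):
    uv=(proj("top",pts)-[110,150]+.5)*5.7
    cv2.polylines(big,[uv.astype(int)],cl,col,1)
m=lambda l:np.array(l)/1e3
draw(poly(b,m(BOX),.068),(0,0,255),True)
for y in(1,-1): draw(poly(D2,m([(58,86*y),(-51,86*y),(-92,105*y)]),.03),(255,0,0))
draw(poly(D2,m([(57,-90),(57,90)]),.066),(0,160,0))
cv2.imwrite("pics/ov.png",big)
o=ctrl.get_obs();print(o["t"],o["tool_pos"],o["tool_rot"],o["opening"])
E
```

```text
Traceback (most recent call last):
  File "h.py", line 57, in edgefit
    tgt=poly(p,mod+nor*obs[:,None],0)[:,:2]
        ~~~~^^^^^^^^^^^^^^^^^^^^^^^^^
  File "h.py", line 35, in poly
    w=np.array(p[:2])+np.array(pts,float)@fr(p).T
                      ~~~~~~~~~~~~~~~~~~~^~~~~~~~
ValueError: matmul: Input operand 1 has a mismatch in its core dimension 0, with gufunc signature (n?,k),(k,m?)->(n?,m?) (size 2 is different from 0)
```

```bash
sed -i 's/if dv\[k\]>3/if dv[k]>1.2/; /^def rectfit/,+1d' h.py
cat > fit.py <<'E'
from h import *
im=cv2.imread("pics/top0.png")
c=lambda s:list(zip(s,s[1:]+s[:1]))
B=c(BOX)[:3]
b,e,n=edgefit(im,(.5075,.2237,.332),[B[0],B[1],B[2]],.068);print("box",b,e,n)
d0=(.540,.3757,.267)
D,e,n=edgefit(im,d0,[((57,-86),(57,-66)),((57,66),(57,90)),((57,-30),(57,30))],.066);print("dockstop",D,e,n)
D2,e,n=edgefit(im,D,[((-48,86),(50,86)),((-48,-86),(50,-86)),((-51,86),(-92,105)),((-51,-86),(-92,-105))],.030);print("rails",D2,e,n)
print(rel(b,D2))
big=cv2.resize(im[150:250,110:250],None,fx=5.7,fy=5.7,interpolation=cv2.INTER_CUBIC)
def draw(pts,col,cl=False):
    uv=(proj("top",pts)-[110,150]+.5)*5.7
    cv2.polylines(big,[uv.astype(int)],cl,col,1)
m=lambda l:np.array(l)/1e3
draw(poly(b,m(BOX),.068),(0,0,255),True)
for y in(1,-1): draw(poly(D2,m([(58,86*y),(-51,86*y),(-92,105*y)]),.03),(255,0,0))
draw(poly(D2,m([(57,-90),(57,90)]),.066),(0,160,0))
cv2.imwrite("pics/ov.png",big)
o=ctrl.get_obs();print(o["t"],o["tool_pos"],o["tool_rot"],o["opening"])
E
python3 fit.py
```

```text
box [0.50201463 0.20912609 0.34611703] 1.6680061659250929 105Traceback (most recent call last):
  File "fit.py", line 7, in <module>
    D,e,n=edgefit(im,d0,[((57,-86),(57,-66)),((57,66),(57,90)),((57,-30),(57,30))],.066);print("dockstop",D,e,n)
          ~~~~~~~^^^^^^^^^^^^^^^^^^^^^^^^^^^^^^^^^^^^^^^^^^^^^^^^^^^^^^^^^^^^^^^^^^^^^^^
  File "h.py", line 55, in edgefit
    tgt=poly(p,mod+nor*obs[:,None],0)[:,:2]
        ~~~~^^^^^^^^^^^^^^^^^^^^^^^^^
  File "h.py", line 33, in poly
    w=np.array(p[:2])+np.array(pts,float)@fr(p).T
                      ~~~~~~~~~~~~~~~~~~~^~~~~~~~
ValueError: matmul: Input operand 1 has a mismatch in its core dimension 0, with gufunc signature (n?,k),(k,m?)->(n?,m?) (size 2 is different from 0)
```

jog_arm(plan=[[-0.95,-1,0,0,0,0,-1],[-0.95,-1,0,0,0,0,-1],[-0.95,-1,0,0,0,0,-1],[-0.95,-1,0,0,0,0,-1],[-0.95,-1,0,0,0,0,-1],[-0.95,-1,0,0,0,0,-1],[-0.95,-1,0,0,0,0,-1],[-0.95,-1,0,0,0,0,-1]])

```text
t: 1.7
tool_pos: [0.3775, 0.1942, 0.2308]
tool_rot: [-0.505, -3.1, 0.0]
contact_force: [0.5, 1.0, -1.1]
opening: 0.0002
grip_force: 0.0
```

```bash
sed -i 's/cv2.cvtColor(im,cv2.COLOR_BGR2GRAY)/im[...,0]/; s/dv=np.abs(np.gradient(v))/dv=sgn*np.gradient(v)/; s/n=40,half=8/n=40,half=6,sgn=1/; s/>1.2/>.8/' h.py
# signs: box ring is ccw -> nn points inside (bright)=+ ; dock segs given with bright side to their left
sed -i 's/(57,-86),(57,-66)/(57,-66),(57,-86)/; s/(57,66),(57,90)/(57,90),(57,66)/; s/(57,-30),(57,30)/(57,30),(57,-30)/; s/((-48,-86),(50,-86))/((50,-86),(-48,-86))/; s/((-51,86),(-92,105))/((-92,105),(-51,86))/' fit.py
python3 fit.py
```

```text
box [0.50795315 0.22509479 0.33544865] 1.7234411444815023 120Traceback (most recent call last):
  File "fit.py", line 7, in <module>
    D,e,n=edgefit(im,d0,[((57,-66),(57,-86)),((57,90),(57,66)),((57,30),(57,-30))],.066);print("dockstop",D,e,n)
          ~~~~~~~^^^^^^^^^^^^^^^^^^^^^^^^^^^^^^^^^^^^^^^^^^^^^^^^^^^^^^^^^^^^^^^^^^^^^^^
  File "h.py", line 55, in edgefit
    tgt=poly(p,mod+nor*obs[:,None],0)[:,:2]
        ~~~~^^^^^^^^^^^^^^^^^^^^^^^^^
  File "h.py", line 33, in poly
    w=np.array(p[:2])+np.array(pts,float)@fr(p).T
                      ~~~~~~~~~~~~~~~~~~~^~~~~~~~
ValueError: matmul: Input operand 1 has a mismatch in its core dimension 0, with gufunc signature (n?,k),(k,m?)->(n?,m?) (size 2 is different from 0)
```

```bash
sed -i 's/for a,b in segs:/for a,b,*zz in segs:\n            zz=zz[0] if zz else z/; s/poly(p,L,z))/poly(p,L,zz))/' h.py
python3 - <<'E'
s=open('fit.py').read().split('\n')
i=[k for k,l in enumerate(s) if l.startswith('D,e')][0]
s[i:i+2]=['''D2,e,n=edgefit(im,d0,[((57,-70),(57,-88),.066),((57,88),(57,70),.066),((57,28),(57,-28),.066),((-48,86),(40,86)),((40,-86),(-48,-86)),((-92,105),(-51,86)),((-51,-86),(-92,-105))],.030);print("dock",D2,e,n);np.save("dock.npy",D2)''']
open('fit.py','w').write('\n'.join(s))
E
python3 fit.py
```

```text
box [0.50795315 0.22509479 0.33544865] 1.7234411444815023 120Traceback (most recent call last):
  File "fit.py", line 7, in <module>
    D2,e,n=edgefit(im,d0,[((57,-70),(57,-88),.066),((57,88),(57,70),.066),((57,28),(57,-28),.066),((-48,86),(40,86)),((40,-86),(-48,-86)),((-92,105),(-51,86)),((-51,-86),(-92,-105))],.030);print("dock",D2,e,n);np.save("dock.npy",D2)
           ~~~~~~~^^^^^^^^^^^^^^^^^^^^^^^^^^^^^^^^^^^^^^^^^^^^^^^^^^^^^^^^^^^^^^^^^^^^^^^^^^^^^^^^^^^^^^^^^^^^^^^^^^^^^^^^^^^^^^^^^^^^^^^^^^^^^^^^^^^^^^^^^^^^^^^^^^^^^^^^^^^^^^^^^^^^^^^^^^
  File "h.py", line 51, in edgefit
    uv=proj("top",poly(p,L,zz)).astype(np.float32)
       ~~~~^^^^^^^^^^^^^^^^^^^^
  File "h.py", line 14, in proj
    c=ctrl.camera_info(n)
ValueError: time passes only in moves, steps and waits
```

```bash
sed -i 's/^from station import ctrl/from station import ctrl\nimport functools\ncam=functools.lru_cache(None)(lambda n: ctrl.camera_info(n))/; s/c=ctrl.camera_info(n)/c=cam(n)/' h.py; time python3 fit.py
```

```text
box [0.50795315 0.22509479 0.33544865] 1.7234411444815023 120
dock [0.54004528 0.37707557 0.26524309] 0.4829042106525925 280
(array([-155.07858775,   -8.87100297]), np.float64(-0.07020556348105206))
1.7 [0.37747144 0.1941805  0.23083168] [-5.04716205e-01 -3.10028343e+00  4.20843976e-04] 0.00023911753870359135
real	0m0.484s
user	0m1.054s
sys	0m0.040s
```

View pics/ov.png

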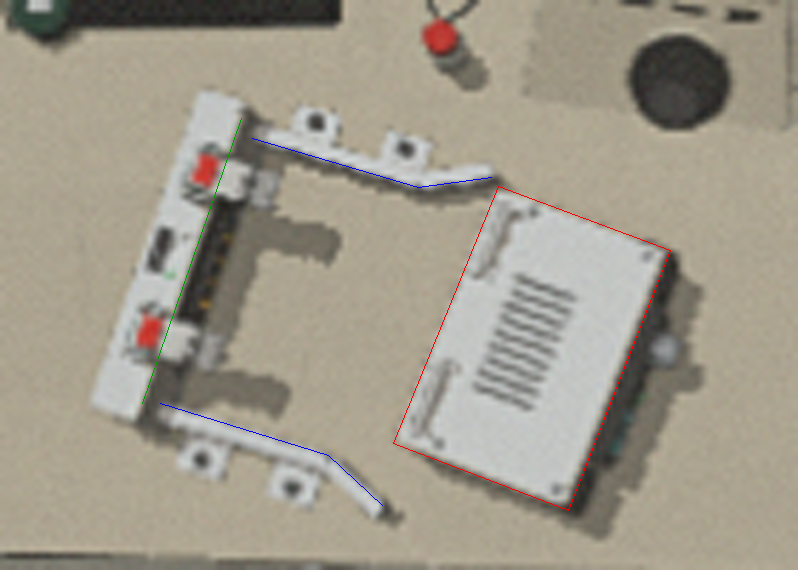

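Overlay on the full view, crop shown: the red outline sits on the box's top (corners at (498,187), (670,249), (570,508) and (395,443)). The blue and green lines sit on the rails and the stop face. The box is at (-155, -9) mm in the dock frame with yaw -0.07. Next I align the tool with the dock and descend in front of the left bumper.

jog_arm(plan=[[-0.4,-0.4,1,0,0,-0.073,-1],[-0.4,-0.4,1,0,0,0,-1],[-0.4,-0.4,1,0,0,0,-1],[-0.4,-0.4,1,0,0,0,-1],[-0.4,-0.4,1,0,0,0,-1],[0,0,1,0,0,0,-1],[0,0,1,0,0,0,-1],[0,0,1,0,0,0,-1]])

```text
t: 2.5
tool_pos: [0.4046, 0.1457, 0.0701]
tool_rot: [-0.416, -3.113, 0.0]
contact_force: [0.1, 0.3, -0.5]
opening: -0.0001
grip_force: 0.0
```

```bash
cat > st.py <<'E'
# status in the dock frame (mm): tool, box pose (top camera fit), contact points of TCP for each bumper
from h import *
from scipy.spatial.transform import Rotation as Ro
import sys
D=np.load("dock.npy");k=sys.argv[1] if len(sys.argv)>1 else "s"
im,d=grab("top");im=im[...,::-1].copy();cv2.imwrite(f"pics/{k}.png",im)
try:b0=np.load("box.npy")
except OSError:b0=np.array([.508,.2251,.3354])
if len(sys.argv)>4: # guess in dock frame
    g=np.array([float(v) for v in sys.argv[2:5]]);w=poly(D,g[None,:2]/1e3,0)[0];b0=np.array([w[0],w[1],D[2]-g[2]])
c=list(zip(BOX,BOX[1:]+BOX[:1]))[:3]
b,e,n=edgefit(im,b0,c,.068,half=12);np.save("box.npy",b)
l,y=rel(b,D);o=ctrl.get_obs();R=Ro.from_rotvec(o["tool_rot"]).as_matrix()
T=((o["tool_pos"][:2]-D[:2])@fr(D))*1e3
print("box",l.round(1),"yaw",round(y,3),"err",round(e,2),n)
print("tcp",T.round(1),"z",(o["tool_pos"][2]*1e3).round(1),"toolx,y,z in dock",((R[:2].T)@fr(D)).round(3).tolist(),"F",(o["contact_force"][:2]@fr(D)).round(1),o["contact_force"][2].round(1),"t",round(o["t"],2))
for s in(1,-1):
    p=np.array([-61-14.5,69*s]);r=np.array([[np.cos(y),-np.sin(y)],[np.sin(y),np.cos(y)]])
    print("L" if s>0 else "R","contact tcp",(l+r@p).round(1),"delta",(l+r@p-T).round(1))
E
python3 st.py s1
```

```text
box [-155.1   -7.8] yaw -0.083 err 0.93 104
tcp [-259.9   72.5] z 66.6 toolx,y,z in dock [[0.001, 1.0], [1.0, -0.001], [-0.003, 0.006]] F [-1.   1.8] -2.2 t 2.55
L contact tcp [-224.6   67.2] delta [35.3 -5.2]
R contact tcp [-236.   -70.3] delta [  23.9 -142.8]
```

jog_arm(plan=[[-0.1,0,0.9,0,0,0,-1],[0,0.1,0.9,0,0,0,-1],[0,0.8,0,0,0,0,-1],[0,0.4,0,0,0,0,-1],[0.05,0.25,-0.04,0,0,0,-1],[0.08,0.25,-0.04,0,0,0,-1],[0.08,0.25,-0.04,0,0,0,-1],[0.08,0.25,-0.04,0,0,0,-1]])

```text
t: 3.35
tool_pos: [0.4129, 0.1911, 0.0384]
tool_rot: [-0.416, -3.113, 0.002]
contact_force: [-1.1, -3.2, -2.7]
opening: 0.0
grip_force: 1.3
```

```bash
python3 st.py s2
```

```text
box [-151.2   -6.5] yaw -0.12 err 0.53 79
tcp [-212.1   74.2] z 38.4 toolx,y,z in dock [[-0.0, 1.0], [1.0, 0.0], [-0.0, 0.001]] F [-2.5  1. ] -0.5 t 3.4
L contact tcp [-217.9   71.1] delta [-5.8 -3.1]
R contact tcp [-234.4  -66. ] delta [ -22.3 -140.1]
```

jog_arm(plan=[[0.05,0.15,-0.02,0,0,0,-1],[0.05,0.15,-0.02,0,0,0,-1],[0,-1,0,0,0,0,-1],[-0.2,-1,0.1,0,0,0,-1],[-1,-0.8,0.2,0,0,0,-1],[-1,0,0,0,0,0,-1],[-1,0,0,0,0,0,-1],[-1,0,0,0,0,0,-1]])

```text
t: 4.2
tool_pos: [0.481, 0.1217, 0.034]
tool_rot: [0.417, 3.112, 0.002]
contact_force: [0.0, 0.2, 0.4]
opening: 0.0002
grip_force: 0.0
```

```bash
python3 st.py s3
```

```text
box [-147.9   -8.8] yaw -0.155 err 1.52 118
tcp [-261.8  -13. ] z 34.9 toolx,y,z in dock [[0.002, 1.0], [1.0, -0.002], [0.002, -0.005]] F [-1.  -0.6] 1.8 t 4.25
L contact tcp [-211.9   71.1] delta [49.9 84.1]
R contact tcp [-233.2  -65.3] delta [ 28.6 -52.2]
```

jog_arm(plan=[[-1,0,0,0,0,0,-1],[-1,0.2,0.05,0,0,0,-1],[-0.55,0.9,0,0,0,0,-1],[-0.05,0.4,0,0,0,0,-1],[-0.15,0.3,-0.04,0,0,0,-1],[-0.15,0.3,-0.04,0,0,0,-1],[-0.15,0.3,-0.04,0,0,0,-1],[-0.13,0.3,-0.04,0,0,0,-1]])

```text
t: 5.05
tool_pos: [0.5543, 0.1571, 0.035]
tool_rot: [-0.416, -3.113, 0.001]
contact_force: [-0.4, -2.2, -2.2]
opening: 0.0001
grip_force: 1.4
```

```bash
python3 st.py s4
```

```text
box [-153.4  -10.2] yaw -0.035 err 0.6 55
tcp [-207.5  -72.2] z 35.6 toolx,y,z in dock [[0.0, 1.0], [1.0, -0.0], [0.001, -0.0]] F [-2.1  0.9] 0.1 t 5.1
L contact tcp [-226.5   61.3] delta [-19.  133.5]
R contact tcp [-231.3  -76.6] delta [-23.8  -4.4]
```

```bash
sed -i 's/half=12/half=7/' st.py; python3 st.py s5 -136 -10 -.035
python3 - <<'E'
import cv2;a=cv2.imread('pics/s5.png')[150:260,110:260];cv2.imwrite('pics/s5c.png',cv2.resize(a,None,fx=5,fy=5))
E
```

```text
box [-135.5  -10.8] yaw -0.024 err 0.59 83
tcp [-207.6  -72.3] z 35.8 toolx,y,z in dock [[-0.0, 1.0], [1.0, 0.0], [0.001, -0.0]] F [ 0.3 -0.3] -0.5 t 5.15
L contact tcp [-209.3   59.9] delta [ -1.7 132.2]
R contact tcp [-212.6  -78. ] delta [-5.  -5.7]
```

View pics/s5c.png

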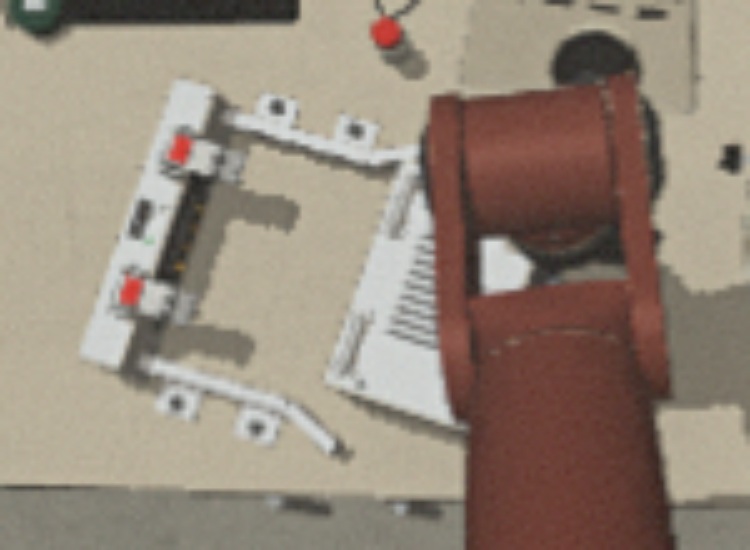

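The crop shows the wrist over the box's right half, with the rear edge still visible from (415,170) to (330,378). Its right rear corner has just entered the flare. I'll shift the finger slightly outward and keep pushing right.

jog_arm(plan=[[-0.1,-0.4,0,0,0,0,-1],[-0.2,0.3,0.1,0,0,0,-1],[-0.08,0.3,0,0,0,0,-1],[-0.1,0.25,-0.04,0,0,0,-1],[-0.1,0.25,-0.04,0,0,0,-1],[-0.09,0.25,-0.04,0,0,0,-1],[-0.08,0.25,-0.04,0,0,0,-1],[-0.08,0.15,-0.02,0,0,0,-1]])

```text
t: 5.95
tool_pos: [0.5781, 0.1792, 0.037]
tool_rot: [-0.415, -3.113, 0.0]
contact_force: [-0.8, -2.2, -0.3]
opening: 0.0003
grip_force: 1.4
```

```bash
sed -i 's/-61-14.5/-61-9.5/' st.py; python3 st.py s6 -121 -10 .12
```

```text
box [-120.1  -10. ] yaw 0.147 err 0.96 79
tcp [-180.6  -88.9] z 37.3 toolx,y,z in dock [[-0.0, 1.0], [1.0, 0.0], [0.001, -0.0]] F [-1.8  1. ] -0.5 t 6.0
L contact tcp [-199.9   47.9] delta [-19.3 136.8]
R contact tcp [-179.7  -88.6] delta [0.9 0.3]
```

jog_arm(plan=[[0,-1,0,0,0,0,-1],[0.2,-1,0.1,0,0,0,-1],[1,-1,0.15,0,0,0,-1],[1,0,0,0,0,0,-1],[1,0,0,0,0,0,-1],[1,0,0,0,0,0,-1],[1,0,0,0,0,0,-1],[1,0,0,0,0,0,-1]])

```text
t: 6.8
tool_pos: [0.4429, 0.1543, 0.0331]
tool_rot: [0.416, 3.112, 0.003]
contact_force: [0.3, 0.8, 0.7]
opening: -0.0004
grip_force: 0.0
```

jog_arm(plan=[[0.6,0.5,0,0,0,0,-1],[0,0.9,0,0,0,0,-1],[0,0.4,0,0,0,0,-1],[0.08,0.25,-0.04,0,0,0,-1],[0.08,0.25,-0.04,0,0,0,-1],[0.08,0.25,-0.04,0,0,0,-1],[0.08,0.25,-0.04,0,0,0,-1],[0.08,0.25,-0.04,0,0,0,-1]])

```text
t: 7.6
tool_pos: [0.438, 0.2171, 0.0352]
tool_rot: [-0.416, -3.111, 0.003]
contact_force: [-3.8, -2.7, -1.7]
opening: 0.0003
grip_force: 2.1
```

```bash
python3 st.py s7 -109 -9 .04
```

```text
box [-108.3   -3.9] yaw 0.037 err 0.64 65
tcp [-180.2   56.3] z 35.6 toolx,y,z in dock [[0.0, 1.0], [1.0, -0.0], [-0.001, 0.002]] F [-3.6  2. ] -1.8 t 7.65
L contact tcp [-181.3   62.5] delta [-1.1  6.2]
R contact tcp [-176.2  -75.4] delta [   4.  -131.7]
```

jog_arm(plan=[[0.15,-0.4,0,0,0,0,-1],[0.25,0.3,0.1,0,0,0,-1],[0.06,0.25,-0.02,0,0,0,-1],[0.06,0.2,-0.03,0,0,0,-1],[0.06,0.2,-0.03,0,0,0,-1],[0,-1,0,0,0,0,-1],[-0.2,-1,0.1,0,0,0,-1],[-1,-0.8,0.1,0,0,0,-1]])

```text
t: 8.45
tool_pos: [0.4389, 0.1711, 0.0317]
tool_rot: [0.413, 3.114, 0.002]
contact_force: [0.9, 0.3, 0.1]
opening: -0.0001
grip_force: 0.0
```

jog_arm(plan=[[-1,0,0,0,0,0,-1],[-1,0,0,0,0,0,-1],[-1,0,0,0,0,0,-1],[-1,0,0,0,0,0,-1],[-1,0,0,0,0,0,-1],[-0.5,0,0,0,0,0,-1],[0,0,0,0,0,0,-1]])

```text
t: 9.15
tool_pos: [0.5472, 0.1421, 0.0323]
tool_rot: [0.417, 3.112, 0.001]
contact_force: [1.1, 0.2, 1.1]
opening: -0.0003
grip_force: 0.0
```

```bash
python3 st.py s8 -102 -3 -.02
```

```text
box [-100.1   -3.9] yaw -0.01 err 0.97 106
tcp [-225.1  -67.3] z 31.9 toolx,y,z in dock [[0.001, 1.0], [1.0, -0.001], [0.001, -0.0]] F [-0.2  0. ] 0.5 t 9.2
L contact tcp [-169.9   65.8] delta [ 55.2 133.1]
R contact tcp [-171.3  -72.2] delta [53.8 -4.9]
```

jog_arm(plan=[[-0.3,1,0,0,0,0,-1],[0,1,0,0,0,0,-1],[0,0.45,0,0,0,0,-1],[-0.06,0.25,-0.03,0,0,0,-1],[-0.08,0.25,-0.04,0,0,0,-1],[-0.07,0.25,-0.04,0,0,0,-1],[-0.06,0.25,-0.04,0,0,0,-1],[-0.06,0.2,-0.03,0,0,0,-1]])

```text
t: 10.0
tool_pos: [0.5769, 0.2088, 0.0351]
tool_rot: [-0.416, -3.113, 0.001]
contact_force: [0.1, -2.6, -1.6]
opening: -0.0002
grip_force: 1.5
```

```bash
python3 st.py s9 -89 -4 .09
```

```text
box [-88.9  -4.7] yaw 0.108 err 0.76 78
tcp [-152.  -80.] z 35.4 toolx,y,z in dock [[0.0, 1.0], [1.0, -0.0], [0.0, -0.0]] F [-2.4  0.2] -1.2 t 10.05
L contact tcp [-166.4   56.4] delta [-14.4 136.4]
R contact tcp [-151.6  -80.8] delta [ 0.4 -0.8]
```

jog_arm(plan=[[0,-1,0,0,0,0,-1],[0.2,-1,0.1,0,0,0,-1],[1,-0.8,0.1,0,0,0,-1],[1,0,0,0,0,0,-1],[1,0,0,0,0,0,-1],[1,0,0,0,0,0,-1],[1,0,0,0,0,0,-1],[1,0,0,0,0,0,-1]])

```text
t: 10.85
tool_pos: [0.4422, 0.1871, 0.0319]
tool_rot: [0.417, 3.112, 0.002]
contact_force: [-0.5, 0.9, -0.5]
opening: 0.0
grip_force: 0.0
```

jog_arm(plan=[[0.8,0.6,0,0,0,0,-1],[0,0.9,0,0,0,0,-1],[0,0.5,0,0,0,0,-1],[0.06,0.28,-0.04,0,0,0,-1],[0.06,0.28,-0.04,0,0,0,-1],[0.06,0.28,-0.04,0,0,0,-1],[0.06,0.28,-0.04,0,0,0,-1],[0.06,0.25,-0.04,0,0,0,-1]])

```text
t: 11.65
tool_pos: [0.4381, 0.2581, 0.0346]
tool_rot: [-0.416, -3.112, 0.002]
contact_force: [-4.2, -3.2, -2.6]
opening: -0.0002
grip_force: 2.2
```

```bash
python3 st.py s10 -74 -3 -.03
```

```text
box [-72.3   0.1] yaw -0.013 err 0.59 70
tcp [-140.6   67. ] z 35.0 toolx,y,z in dock [[0.0, 1.0], [1.0, -0.0], [-0.0, 0.001]] F [-3.7  2. ] -0.8 t 11.7
L contact tcp [-141.9   70. ] delta [-1.2  3. ]
R contact tcp [-143.7  -68. ] delta [  -3.1 -135. ]
```

jog_arm(plan=[[0,-1,0,0,0,0,-1],[-0.2,-1,0.1,0,0,0,-1],[-1,-0.7,0.1,0,0,0,-1],[-1,0,0,0,0,0,-1],[-1,0,0,0,0,0,-1],[-1,0,0,0,0,0,-1],[-1,0,0,0,0,0,-1],[-1,0,0,0,0,0,-1]])

```text
t: 12.5
tool_pos: [0.5473, 0.1743, 0.0326]
tool_rot: [0.416, 3.11, 0.004]
contact_force: [0.5, -0.1, 0.2]
opening: 0.0004
grip_force: 0.0
```

jog_arm(plan=[[-0.5,0.7,0,0,0,0,-1],[0,0.9,0,0,0,0,-1],[0,0.6,0,0,0,0,-1],[-0.05,0.3,-0.04,0,0,0,-1],[-0.05,0.28,-0.04,0,0,0,-1],[-0.05,0.28,-0.04,0,0,0,-1],[-0.05,0.28,-0.04,0,0,0,-1]])

```text
t: 13.2
tool_pos: [0.5749, 0.2343, 0.0339]
tool_rot: [-0.416, -3.113, 0.002]
contact_force: [0.3, -3.2, -2.2]
opening: 0.0002
grip_force: 1.5
```

```bash
python3 st.py s11 -61 0 .08
```

```text
box [-62.   -2.4] yaw 0.053 err 0.52 77
tcp [-127.6  -71.5] z 34.4 toolx,y,z in dock [[0.0, 1.0], [1.0, -0.0], [0.0, 0.0]] F [-1.8 -0.6] -1.6 t 13.25
L contact tcp [-136.    62.8] delta [ -8.4 134.3]
R contact tcp [-128.8  -75. ] delta [-1.2 -3.5]
```

jog_arm(plan=[[0,-1,0,0,0,0,-1],[0.2,-1,0.1,0,0,0,-1],[1,-0.8,0.1,0,0,0,-1],[1,0,0,0,0,0,-1],[1,0,0,0,0,0,-1],[1,0,0,0,0,0,-1],[1,0,0,0,0,0,-1],[1,0,0,0,0,0,-1]])

```text
t: 14.05
tool_pos: [0.4406, 0.2124, 0.031]
tool_rot: [0.417, 3.113, 0.002]
contact_force: [-0.6, -0.4, 1.1]
opening: 0.0002
grip_force: 0.0
```

jog_arm(plan=[[0.6,0.6,0,0,0,0,-1],[0,0.9,0,0,0,0,-1],[0,0.6,0,0,0,0,-1],[0.04,0.3,-0.04,0,0,0,-1],[0.04,0.3,-0.04,0,0,0,-1],[0.04,0.3,-0.04,0,0,0,-1],[0.03,0.3,-0.04,0,0,0,-1],[0.03,0.3,-0.04,0,0,0,-1]])

```text
t: 14.85
tool_pos: [0.4435, 0.286, 0.0333]
tool_rot: [-0.416, -3.11, 0.004]
contact_force: [-4.4, -3.4, -1.1]
opening: 0.0001
grip_force: 2.5
```

```bash
python3 st.py s12 -51 -1 -.03
```

```text
box [-44.5   1.7] yaw -0.05 err 1.18 73
tcp [-112.1   69. ] z 33.7 toolx,y,z in dock [[0.0, 1.0], [1.0, -0.0], [-0.001, 0.003]] F [-3.6  2.9] -2.0 t 14.9
L contact tcp [-111.4   74.2] delta [0.7 5.2]
R contact tcp [-118.4  -63.7] delta [  -6.3 -132.7]
```

jog_arm(plan=[[0,-1,0,0,0,0,-1],[-0.2,-1,0.1,0,0,0,-1],[-1,-0.8,0.1,0,0,0,-1],[-1,0,0,0,0,0,-1],[-1,0,0,0,0,0,-1],[-1,0,0,0,0,0,-1],[-1,0,0,0,0,0,-1],[-1,0,0,0,0,0,-1]])

```text
t: 15.7
tool_pos: [0.5523, 0.2004, 0.0314]
tool_rot: [0.416, 3.111, 0.003]
contact_force: [0.3, -0.1, -0.0]
opening: -0.0002
grip_force: 0.0
```

jog_arm(plan=[[-0.5,0.7,0,0,0,0,-1],[-0.1,0.9,0,0,0,0,-1],[0,0.7,0,0,0,0,-1],[-0.03,0.35,-0.05,0,0,0,-1],[-0.03,0.3,-0.04,0,0,0,-1],[-0.03,0.3,-0.04,0,0,0,-1],[-0.03,0.3,-0.04,0,0,0,-1],[-0.03,0.3,-0.04,0,0,0,-1]])

```text
t: 16.5
tool_pos: [0.5849, 0.2699, 0.0346]
tool_rot: [0.416, 3.113, -0.002]
contact_force: [2.1, -6.4, -3.0]
opening: -0.0002
grip_force: 3.1
```

```bash
python3 st.py s13 -33 0 .06
```

```text
box [-23.8  -1.5] yaw 0.041 err 1.02 73
tcp [-90.8 -71.4] z 34.9 toolx,y,z in dock [[0.0, 1.0], [1.0, -0.0], [-0.0, -0.001]] F [-3.2 -1.7] -1.4 t 16.55
L contact tcp [-97.1  64.5] delta [ -6.3 136. ]
R contact tcp [-91.4 -73.3] delta [-0.7 -1.9]
```

jog_arm(plan=[[0,-1,0,0,0,0,-1],[0.2,-1,0.1,0,0,0,-1],[1,-0.8,0.1,0,0,0,-1],[1,0,0,0,0,0,-1],[1,0,0,0,0,0,-1],[1,0,0,0,0,0,-1],[1,0,0,0,0,0,-1],[1,0,0,0,0,0,-1]])

```text
t: 17.35
tool_pos: [0.4499, 0.25, 0.0315]
tool_rot: [0.416, 3.113, 0.004]
contact_force: [-0.4, -0.1, 0.0]
opening: 0.0002
grip_force: 0.0
```

jog_arm(plan=[[0.6,0.6,0,0,0,0,-1],[0,0.9,0,0,0,0,-1],[0,0.7,0,0,0,0,-1],[0.03,0.35,-0.05,0,0,0,-1],[0.03,0.3,-0.04,0,0,0,-1],[0.03,0.3,-0.04,0,0,0,-1],[0.02,0.3,-0.04,0,0,0,-1],[0.02,0.2,-0.03,0,0,0,-1]])

```text
t: 18.15
tool_pos: [0.4514, 0.3209, 0.0319]
tool_rot: [-0.415, -3.104, 0.012]
contact_force: [-7.6, -5.9, -0.8]
opening: -0.0001
grip_force: 4.2
```

```bash
python3 st.py s14 -13 0 -.03
```

```text
box [-8.4 -4.4] yaw -0.262 err 1.78 70
tcp [-76.6  70.5] z 32.2 toolx,y,z in dock [[0.0, 1.0], [1.0, -0.0], [-0.007, 0.007]] F [-6.4  5.5] -1.1 t 18.2
L contact tcp [-58.6  80.5] delta [18.  10.1]
R contact tcp [-94.3 -52.7] delta [ -17.7 -123.2]
```

jog_arm(plan=[[0,-1,0,0,0,0,-1],[-0.2,-1,0.1,0,0,0,-1],[-1,-0.8,0.1,0,0,0,-1],[-1,0,0,0,0,0,-1],[-1,0,0,0,0,0,-1],[-1,0,0,0,0,0,-1],[-1,0,0,0,0,0,-1],[-1,0,0,0,0,0,-1]])

```text
t: 19.0
tool_pos: [0.5619, 0.2365, 0.031]
tool_rot: [0.417, 3.113, 0.002]
contact_force: [-0.3, 0.1, -0.4]
opening: 0.0
grip_force: 0.0
```

jog_arm(plan=[[-0.6,0.6,0,0,0,0,-1],[-0.1,0.8,0,0,0,0,-1],[0,0.6,0,0,0,0,-1],[-0.02,0.3,-0.05,0,0,0,-1],[-0.02,0.3,-0.04,0,0,0,-1],[-0.02,0.3,-0.04,0,0,0,-1],[-0.01,0.3,-0.04,0,0,0,-1],[0,0.2,-0.03,0,0,0,-1]])

```text
t: 19.8
tool_pos: [0.5901, 0.2908, 0.0326]
tool_rot: [-0.411, -3.108, 0.03]
contact_force: [-7.4, -33.5, 7.6]
opening: 0.0001
grip_force: 17.8
```

```bash
python3 st.py s15 -7 0 0
```

```text
box [-2.8 -1.3] yaw 0.008 err 0.78 67
tcp [-70.3 -70.9] z 32.6 toolx,y,z in dock [[-0.002, 1.0], [1.0, 0.002], [-0.02, 0.004]] F [-27.5  -0.7] 5.7 t 19.85
L contact tcp [-73.9  67.1] delta [ -3.6 138.1]
R contact tcp [-72.8 -70.9] delta [-2.5  0.1]
```

jog_arm(plan=[[0,-1,0,0,0,0,-1],[0.2,-1,0.1,0,0,0,-1],[1,-0.8,0.1,0,0,0,-1],[1,0,0,0,0,0,-1],[1,0,0,0,0,0,-1],[1,0,0,0,0,0,-1],[1,0,0,0,0,0,-1],[1,0,0,0,0,0,-1]])

```text
t: 20.65
tool_pos: [0.4574, 0.2772, 0.0308]
tool_rot: [-0.415, -3.114, -0.0]
contact_force: [-0.5, -0.3, 0.6]
opening: -0.0001
grip_force: 0.0
```

```bash
python3 st.py s16 -3 0 0
python3 - <<'E'
from h import *
D=np.load("dock.npy");im=cv2.imread('pics/s16.png');sc,d=grab("scene")
np.save("sc.npy",d);a=cv2.resize(im[150:240,110:230],None,fx=5,fy=5,interpolation=cv2.INTER_CUBIC)
uv=proj("scene",np.r_[poly(D,[[.03,.05]],.08),poly(D,[[.03,-.05]],.08)]);print(uv)
u,v=uv.mean(0).astype(int);s=sc[max(v-50,0):v+40,max(u-60,0):u+60,::-1]
s=cv2.resize(s,(600,450*s.shape[0]//90),interpolation=cv2.INTER_CUBIC);cv2.imwrite("pics/s16t.png",a);cv2.imwrite("pics/s16s.png",s)
E
```

```text
box [-2.6 -5. ] yaw 0.085 err 2.51 84
tcp [-118.4   56.6] z 30.0 toolx,y,z in dock [[-0.002, 1.0], [1.0, 0.002], [-0.001, 0.003]] F [2.2 1.7] -1.4 t 20.7
L contact tcp [-78.7  57.8] delta [39.7  1.2]
R contact tcp [-67.  -79.7] delta [  51.5 -136.3]
[[188.2897027  260.9804192 ]
 [174.29100918 243.39299226]]
```

View pics/s16t.png

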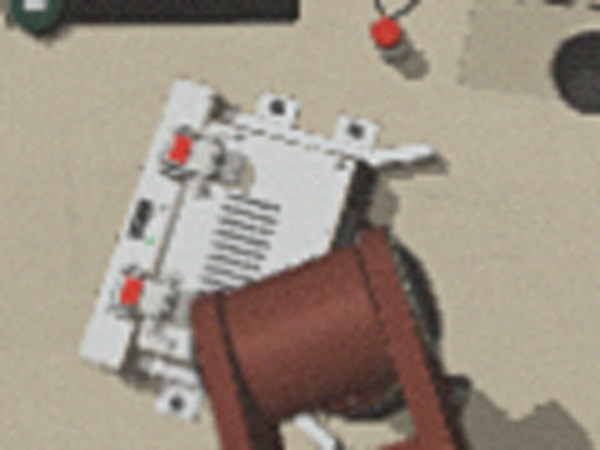

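The box is nearly home, with the right side against the stop and the left side a few mm short. Now a left push.

jog_arm(plan=[[0.6,0.7,0,0,0,0,-1],[0,0.7,0,0,0,0,-1],[0,0.4,0,0,0,0,-1],[0,0.2,-0.03,0,0,0,-1],[0,0.2,-0.03,0,0,0,-1],[0,0.15,-0.02,0,0,0,-1],[0,0.1,-0.02,0,0,0,-1],[0,0.1,-0.02,0,0,0,-1]])

```text
t: 21.55
tool_pos: [0.459, 0.326, 0.032]
tool_rot: [-0.414, -3.11, 0.012]
contact_force: [-4.8, -15.7, 6.1]
opening: 0.0002
grip_force: 7.9
```

```bash
python3 st.py s17 -1 0 0
```

```text
box [-2.6  5. ] yaw 0.015 err 1.66 74
tcp [-70.6  64.8] z 32.1 toolx,y,z in dock [[-0.0, 1.0], [1.0, 0.0], [-0.009, 0.003]] F [-10.9   2.1] 5.2 t 21.6
L contact tcp [-74.1  72.9] delta [-3.5  8.2]
R contact tcp [-72.1 -65. ] delta [  -1.5 -129.8]
```

jog_arm(plan=[[0,0.1,-0.08,0,0,0,-1],[0,0.1,-0.08,0,0,0,-1],[0,0.05,-0.03,0,0,0,-1]])

```text
t: 21.9
tool_pos: [0.4584, 0.326, 0.0325]
tool_rot: [-0.414, -3.106, 0.029]
contact_force: [-3.0, -24.3, -4.5]
opening: 0.0
grip_force: 12.0
```

```bash
python3 st.py s18 -1 0 0
```

```text
box [-3.2 -4. ] yaw 0.126 err 2.05 55
tcp [-70.7  65.4] z 32.4 toolx,y,z in dock [[-0.0, 1.0], [1.0, 0.0], [-0.02, 0.005]] F [-22.2  -3.7] -3.4 t 21.95
L contact tcp [-81.8  55.6] delta [-11.1  -9.8]
R contact tcp [-64.4 -81.3] delta [   6.3 -146.7]
```

jog_arm(plan=[[0,-1,0,0,0,0,-1],[0,-1,0.1,0,0,0,-1],[0,-1,0.1,0,0,0,-1],[0,-1,0,0,0,0,-1],[-0.5,-1,0,0,0,0,-1],[-1,0,0,0,0,0,-1],[-1,0,0,0,0,0,-1]])

```text
t: 22.65
tool_pos: [0.4843, 0.2233, 0.0329]
tool_rot: [0.417, 3.114, 0.0]
contact_force: [-1.1, 0.4, 0.4]
opening: 0.0004
grip_force: 0.0
```

```bash
cat > cz.py <<'E'
from h import *
D=np.load("dock.npy");import sys
im,d=grab("top");cv2.imwrite(f"pics/{sys.argv[1]}.png",im[...,::-1])
for nm,dd in(("start",np.load("top0.npy")),("now",d)):
    P=cloud("top",dd).reshape(-1,3);l=(P[:,:2]-D[:2])@fr(D)*1e3;z=P[:,2]*1e3
    for s in(1,-1):
        print(nm,"LR"[s<0],[ (x,int(m.sum()),z[m].max().round(1) if m.any() else None,np.median(z[m]).round(1) if m.any() else None) for x in range(12,84,8) for m in[(abs(l[:,0]-x)<4)&(abs(l[:,1]-50*s)<7)]])
    for y in(-60,-30,0,30,60):
        m=(abs(l[:,1]-y)<12)&(z>58)&(z<72)&(l[:,0]<10);print(y,"front edge",l[m,0].min().round(1) if m.any() else None)
E
python3 cz.py s19; python3 st.py s20 -1 0 0
```

```text
start L [(12, 10, np.float64(3.5), np.float64(-1.7)), (20, 19, np.float64(87.8), np.float64(5.9)), (28, 19, np.float64(86.6), np.float64(76.3)), (36, 18, np.float64(91.0), np.float64(81.0)), (44, 11, np.float64(91.1), np.float64(87.9)), (52, 13, np.float64(96.3), np.float64(89.8)), (60, 8, np.float64(95.3), np.float64(93.4)), (68, 7, np.float64(94.0), np.float64(91.2)), (76, 3, np.float64(69.5), np.float64(67.2))]
start R [(12, 9, np.float64(3.8), np.float64(0.2)), (20, 20, np.float64(89.6), np.float64(42.9)), (28, 14, np.float64(86.3), np.float64(40.3)), (36, 23, np.float64(92.9), np.float64(78.0)), (44, 12, np.float64(91.8), np.float64(87.3)), (52, 15, np.float64(96.8), np.float64(91.4)), (60, 14, np.float64(96.4), np.float64(91.3)), (68, 4, np.float64(95.1), np.float64(90.4)), (76, 4, np.float64(70.8), np.float64(67.8))]
-60 front edge -748.5
-30 front edge -231.8
0 front edge -221.1
30 front edge -219.4
60 front edge -210.0
now L [(12, 12, np.float64(89.9), np.float64(68.6)), (20, 12, np.float64(85.2), np.float64(81.7)), (28, 9, np.float64(88.9), np.float64(78.2)), (36, 12, np.fl
[... 327 characters left out ...]
t64(88.0), np.float64(83.3)), (28, 7, np.float64(83.4), np.float64(80.7)), (36, 14, np.float64(90.9), np.float64(84.6)), (44, 10, np.float64(93.8), np.float64(90.5)), (52, 12, np.float64(100.9), np.float64(91.3)), (60, 7, np.float64(95.9), np.float64(91.8)), (68, 6, np.float64(91.1), np.float64(89.3)), (76, 3, np.float64(70.9), np.float64(67.5))]
-60 front edge -740.4
-30 front edge -66.1
0 front edge -34.9
30 front edge -46.2
60 front edge -59.2
box [-1.4 -1.5] yaw 0.005 err 2.0 109
tcp [-162.4   11.7] z 33.7 toolx,y,z in dock [[0.003, 1.0], [1.0, -0.003], [0.001, -0.002]] F [-0.1  0.2] 0.4 t 22.75
L contact tcp [-72.2  67.2] delta [90.2 55.5]
R contact tcp [-71.5 -70.8] delta [ 90.8 -82.5]
```

Run:
```python
from h import *
sc,d=grab("scene");t=cv2.imread("pics/s20.png")
a=cv2.resize(t[160:240,115:200],(510,480),interpolation=cv2.INTER_CUBIC)
s=cv2.resize(sc[225:285,150:215,::-1],(290,268),interpolation=cv2.INTER_CUBIC)
c=np.zeros((480,800,3),np.uint8);c[:,:510]=a;c[:268,510:]=s
t0=cv2.imread("pics/scene0.png")
cv2.imwrite("pics/fin.png",c)
```

```text
(no output)
```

View pics/fin.png

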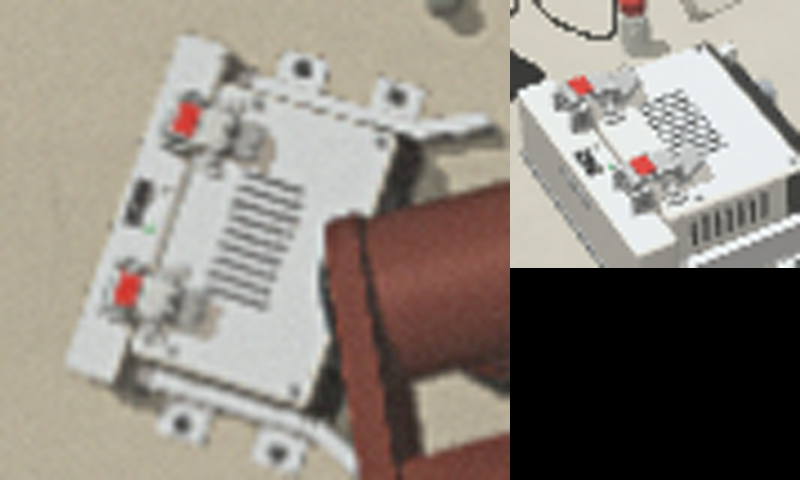

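Run:
```python
from h import *
D=np.load("dock.npy")
def h(n,ds):
    for s in(1,-1):
        out=[]
        for x0 in(16,24,40,48,56,64):
            Z=[]
            for d in ds:
                P=cloud(n,d).reshape(-1,3);l=(P[:,:2]-D[:2])@fr(D)*1e3;z=P[:,2]*1e3
                m=(abs(l[:,0]-x0)<4)&(abs(l[:,1]-50*s)<7)&(z>79)&(z<125);Z+=list(z[m])
            out.append((x0,len(Z)//len(ds),round(float(np.mean(Z)),1) if Z else None))
        print(n,"LR"[s<0],out)
h("top",[np.load("top0.npy")]);print("now")
h("top",[grab("top")[1] for _ in range(5)]);h("scene",[grab("scene")[1] for _ in range(5)])
```

```text
top L [(16, 6, 85.4), (24, 6, 82.0), (40, 10, 88.0), (48, 10, 89.1), (56, 11, 92.2), (64, 9, 91.7)]
top R [(16, 5, 85.9), (24, 10, 83.7), (40, 9, 87.9), (48, 12, 90.0), (56, 10, 92.8), (64, 8, 92.6)]
now
top L [(16, 5, 85.6), (24, 6, 81.9), (40, 8, 89.3), (48, 11, 89.1), (56, 10, 92.2), (64, 9, 91.7)]
top R [(16, 5, 86.0), (24, 7, 84.5), (40, 9, 89.0), (48, 9, 89.0), (56, 10, 92.4), (64, 8, 90.9)]
scene L [(16, 1, 83.8), (24, 9, 84.1), (40, 8, 88.5), (48, 6, 88.7), (56, 7, 91.8), (64, 10, 91.6)]
scene R [(16, 0, 84.9), (24, 8, 84.2), (40, 5, 88.5), (48, 7, 88.7), (56, 6, 92.1), (64, 8, 91.7)]
```

The averaged depth puts both catch noses at their starting heights (within 1 mm), so both have snapped down, and the box is home. The arm is clear and touching nothing, so I'm handing in.

```bash
python3 -c "
from station import ctrl
print(ctrl.finish_job())"
```

```text
the job is handed in; nothing more can be done
None
```

I walked the light source into the dock by pushing the left and right bumpers in turn, and handed the job in at about 23 s with the arm clear; depth readings showed both catches back down at their starting height, but the hand-in returned no verdict.

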